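Lower the easel's latched picture holder by one notch

ROBOT

A 6-joint arm with a two-finger parallel gripper is mounted at the origin on the work surface. World frame = base frame: x ahead of the robot, y to its left, z up, the work surface at z = 0. Lengths are in m, angles in rad, forces in N, time in s.
With the tool pointing down it reaches from about 0.375 to 0.9 m from the base axis. Payload 3.1 kg.
Tool frame: the origin (TCP) lies between the finger pads; the fingertips stand 22 mm ahead of it and the grasp point (between the pads) lies 3 mm ahead of it; z points along the fingers, y is the direction in which the jaws open and shut (so a half turn about z gives the same grasp; the last joint's range is limited). The gripper opens to 85 mm and grips with 20 to 120 N. Pads are 22 mm wide; open, the fingers measure 114 mm over their backs; the gripper's body (76 mm by 85 mm) begins 54 mm behind the grasp point. The pads swing forward as they close: fully open they stand 13 mm farther back than shut.
Start: joints at [-0.178, 0.527, 1.433, -0, 1.181, -0.178], TCP at [0.625, 0, 0.253] pointing down, gripper open.
Joint ranges: [-3.08, 3.08], [-0.75, 2.2], [0.22, 2.44], [-1.43, 4.57], [0, 2.65], [-2.85, 2.85]. Speed limits (rad/s): [2.79, 2.79, 3.14, 3.14, 3.14, 3.14].

INTERFACE

Orientations are given as a unit quaternion [x, y, z, w].
In Python, from station import status, snapshot, manip gives the robot as it stands.
- The arm moves only by the tool move_arm, never from a script. Its argument "plan" is a list that holds one entry, the list of rows, each a list of 7 numbers: the turn, a rotation vector about the tool's x, y, z scaled (see below), then the shift along the tool's x, y, z scaled (see below), then the closure, from 0 (fully open) to 1 (shut). A call has exactly 8 rows; each row is the pose to reach, as a shift and turn from the pose commanded when the call began, along the tool's axes at that moment; what a row does not reach only later rows make up. The controller multiplies each number of a shift by 100 mm and each number of a turn by pi/4 rad. A row lasts 1/8 s, in which the tool goes at most 62.5 mm and 10.7 degrees, less where a joint would pass 70% of its speed; a pose out of reach is approached as far as the arm can. A call with a number of a shift or a turn outside -1 to 1 is refused whole. A call with a gripper value outside its range is refused whole. The fingers move at their own pace and stop on an object; "force" is the grip in N (left out, the last holds). Time passes only in rows, so rows that repeat a pose let the fingers close, or fill a call up. It gives the time, the measured TCP pose, the force and the opening at its end, in the units of the state.
- status.sense(): the state, without advancing time (a new reading comes with each control period).
- snapshot(name): name is "scene" or "side" or "wrist"; returns a dict with "img" (400x640x3 uint8, red, green, blue), "depth" (400x640 float32, m along the optical axis (not along the pixel's ray), 0 where there is no reading), "mtx" (3x3 intrinsics, pixels), "T" (4x4, takes a point from camera to world coordinates). Camera axes: x right, y up, looking along -z (the intrinsics and any distortion apply to the point x, -y, -z); pixel columns grow to the right and rows downward; lengths in m; the calibration is good to about 2 mm. The wrist camera is an equidistant fisheye: a pixel r from the principal point sees the ray r / f radians off the axis. A picture is of the moment at which its call begins.
- manip.sign_off(): hands the job in, once; it reports no verdict.
The state is a dict: "t": time; "q": joint angles; "qd": joint speeds; "tau": joint torques, N m; "tcp_pos": TCP position; "tool_rot": TCP orientation; "force": force on the tool from outside, world axes, zero at the start; "ft_torque": the same for the moment, N m; "finger_gap": opening from 0.0 (shut) to 1.0 (fully open).
Only numpy, scipy, OpenCV 4.12 (cv2) and the standard library are available. Lean on these libraries where they do the work, as an engineer would, in place of code of your own. Each camera call takes 0.05 s, during which the arm holds its last target. There are 200 camera calls.

TASK

The picture on the sloping table easel is not yet held at the top. Squeeze the spring tab of the picture holder towards its fixed plate to free the latch, slide the holder down the rail to the very next notch so that its lip comes over the picture's upper edge, and leave it latched there with the tab sprung fully back. Do not run past that notch, and leave the easel's picture and the pot, can and block on the table undisturbed.

Things in the scene. Friction and masses are not known exactly. Their poses are not given: they have to be found in the camera images.
- easel: Wooden table easel, fixed: a plywood board 300 mm wide, 420 mm long, facing the robot and rising away from it at 32 deg, a ledge at its foot, and up the middle of its upper half a 42 mm wide aluminium rail standing 18 mm off the board. Origin on the table under its middle; x level, towards the high edge; z up. The board's face meets the ledge at x -180, z 35 mm.
- holder_grip (a point): Grip point of the picture holder, a dark steel carriage on the rail: midway between its two 44 mm wide uprights, a fixed plate uphill and a spring tab downhill. Over both it is 62 mm at rest, about 50 mm with the tab squeezed home. The carriage's top is 30 mm below, its lip 26 mm below. Axes: x up the slope along the rail, y across, z square to the slope. It moves along.
- holder_plate (a point): Middle of the outer (uphill) face of the holder's fixed plate: 8 mm thick, 44 mm wide, its top 18 mm above this point and 48 mm above the carriage's top. 31 mm uphill of holder_grip. Axes as holder_grip.
- tab_bar (a point): Centre of the round bar, 14 mm thick and 44 mm wide, on top of the spring tab, a steel lever hinged low in the carriage. At rest it is 24 mm downhill of and 3 mm above holder_grip. Axes as holder_grip while at rest; it turns with the tab.
- holder_lip (a point): Underside of the free downhill edge of the holder's lip, a 120 mm wide cross bar on two arms in front of the carriage, 121 mm downhill of holder_grip; it passes 6 mm clear over the picture's face. Axes as holder_grip.
- holder (a joint): How far the holder is slid down the rail, m: 0 in the top notch at the start, against its upper stop. The next notch lies somewhere from 0.040 to 0.060, unseen, to be felt; one more 0.050 below that. Play in a notch is 3 mm either way; past 0.014 the pawl is out of the first. Friction about 3 N, so it stays where it is left; 0.3 kg. Latched, it cannot be pushed down.
- tab (a joint): Tab angle, rad: 0 at rest (pawl dropped in a notch), 0.26 squeezed home towards the plate; 4 N at the bar starts it, 8 N brings it home (12 mm). Above 0.13 the pawl is clear. Let go between notches, the pawl rides on the rail: the tab stays near 0.10, the holder still slides, and at the next notch the pawl drops in, the tab springs to 0 and the holder stops dead going down.
- picture: Dark wooden picture frame 210 mm wide, 175 mm high, 18 mm thick, 0.45 kg, lying loose on the easel's board with its lower edge on the ledge. Origin at the middle of its back; x up the slope, z square to the slope.
- brush_pot: Yellow pot 86 mm wide and 100 mm high with brushes up to 235 mm above the table, standing left of the easel. Origin at the middle of its underside.
- paint_can: Steel can 84 mm wide and 110 mm high, right of the easel. Origin at the middle of its underside.
- sanding_block: Cork sanding block with a wooden grip, 110 x 65 x 46 mm, right of the easel, nearer the robot. Origin at the middle of its underside.

How it is judged:
On the way, in this order (a step that is already met when the one before it is completed fails the run):
1. the tab is squeezed until the pawl is clear, with the holder still in its first notch (value of joint tab above 0.13 rad and value of joint holder below 0.012 m), for 0.05 s.
2. the holder is latched in the next notch (value of joint holder between 0.034 and 0.066 m and value of joint tab below 0.05 rad), for 0.2 s.
At the end, for the whole second after the job is handed in: The holder rests 34 to 66 mm down from its start, in the next notch, with the tab back within 0.04 rad of rest (pawl dropped in); the picture lies still within 15 mm, and the pot, can and block stand within 20 mm, of where they were (value of joint holder between 0.034 and 0.066 m and value of joint tab below 0.04 rad and linear speed of picture below 0.02 m/s and distance of picture from where it was at the start of the episode below 0.015 m and distance of each of brush_pot, paint_can, sanding_block from where it was at the start of the episode below 0.02 m); the robot touches nothing.
It fails at once if the holder runs more than 75 mm down, past the next notch (value of joint holder above 0.075 m).
It fails at once if the picture is shifted by more than 15 mm (distance of picture from where it was at the start of the episode above 0.015 m).
It fails at once if the pot, the can or the block is shifted by more than 20 mm (distance of any of brush_pot, paint_can, sanding_block from where it was at the start of the episode above 0.02 m).
It also fails if it takes over 38 s, if anything falls off the work surface, if the arm or the gripper's body presses on something with over 40 N, if the wrist force passes 120 N, or if a joint passes its speed limit or range.

## Working session

There is one attempt and no reset: what is moved stays moved. The work goes in short steps, Python scripts to look and compute and a tool call to move; the robot and the scene stay as the last step left them, time stands still between calls to the robot, and variables do not carry over. Pictures are saved under pics/ and viewed, on a budget of 10 in all, crops included, one or two more only if the job needs it, and the job is handed in when it is done.

Besides the shell and the picture viewer there is one more tool, called after "Request:" by a JSON object that holds its "api" and its "payload". move_arm: Moves the arm, as the interface text tells. Its arguments: {"type":"object","properties":{"plan":{"type":"array"},"force":{"type":"number"}},"required":["plan"]}

```bash
mkdir -p pics
cat > h.py <<'E'
import numpy as np, cv2
from station import status, snapshot, manip
def pts(s):
    h,w=s["depth"].shape; v,u=np.mgrid[:h,:w].astype(float); K=s["mtx"]; d=s["depth"]
    P=np.stack([(u-K[0,2])/K[0,0]*d,-(v-K[1,2])/K[1,1]*d,-d,np.ones_like(d)],-1)
    return (P@s["T"].T)[...,:3]
def save(s,n): cv2.imwrite(f"pics/{n}.png",s["img"][...,::-1])
E
python3 - <<'E'
from h import *
a=snapshot("scene");b=snapshot("side")
np.savez("s0.npz",a=pts(a),b=pts(b),da=a["depth"],db=b["depth"],ia=a["img"],ib=b["img"])
save(a,"scene0");save(b,"side0")
print(status.sense()); print(a["T"],b["T"])
E
```

```text
{'t': 0.1, 'q': array([-1.78520264e-01,  5.28382669e-01,  1.43378599e+00, -1.73807997e-05,
        1.18142440e+00, -1.78486570e-01]), 'qd': array([-7.48699255e-05, -2.37305461e-03, -2.36652717e-03,  7.28864181e-06,
       -8.93033442e-04,  5.44937908e-04]), 'tau': array([ 4.33945943e-04, -4.43301880e+01, -1.78587180e+01, -2.04061280e-04,
        3.88642526e-03,  1.10165692e-05]), 'tcp_pos': array([6.24385967e-01, 1.23107168e-04, 2.52421867e-01]), 'tool_rot': array([ 7.07116002e-01,  7.07096853e-01, -5.77035646e-04, -8.17004750e-04]), 'force': array([ 0.11337747, -0.91156346,  0.41108784]), 'ft_torque': array([ 0.01612643, -0.04220536, -0.01289109]), 'finger_gap': 0.9987657235806844}
[[-0.65359145 -0.49451929  0.57294754  1.17992165]
 [ 0.75684211 -0.42991842  0.49230089  0.63264817]
 [ 0.00286841  0.75539448  0.65526403  0.95933668]
 [ 0.          0.          0.          1.        ]] [[ 0.97743515  0.1391242  -0.15894963  0.33344771]
 [-0.21015307  0.56437267 -0.79832273 -0.86615988]
 [-0.02135918  0.81371245  0.58087506  0.85437749]
 [ 0.          0.          0.          1.        ]]
```

View pics/scene0.png

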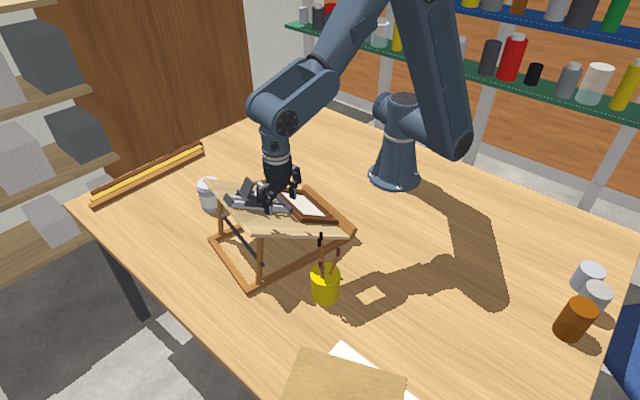

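View pics/side0.png

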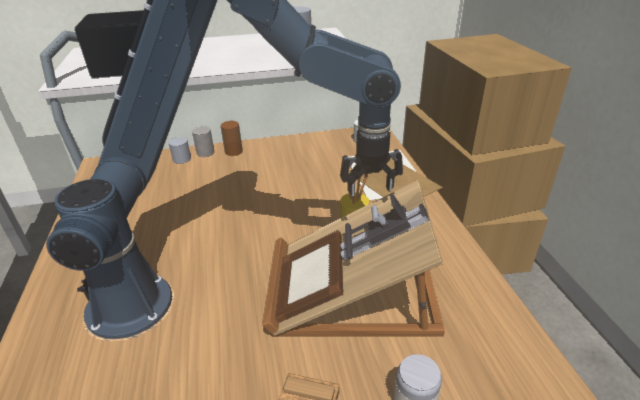

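The side view shows the easel with the holder around (390,225), picture at (310,275), can at (418,380), block at (310,388). The scene view shows the pot at (325,285). I'll zoom in and fit the board plane.

Run:
```python
from h import *
z=np.load("s0.npz");P=z["b"];im=z["ib"]
c=im[170:280,320:450];cv2.imwrite("pics/crop.png",cv2.resize(c,None,fx=6,fy=5.4,interpolation=cv2.INTER_CUBIC)[...,::-1])
# board: wood px right of the rail
for uv in [(430,245),(400,270),(360,290),(420,255),(385,275)]: print(uv,P[uv[1],uv[0]].round(4))
def yawfit(Q):
    c=Q.mean(0);n=np.linalg.svd(Q-c)[2][2];n*=np.sign(n[2]);return c,n
m=np.zeros(P.shape[:2],np.uint8);cv2.fillConvexPoly(m,np.array([(425,238),(435,250),(360,285),(352,275)]),1)
Q=P[m>0];c,n=yawfit(Q)
r=np.abs((Q-c)@n);Q=Q[r<.006];c,n=yawfit(Q);print(len(Q),c,n,np.degrees(np.arccos(n[2])),"yaw",np.degrees(np.arctan2(-n[1],-n[0])))
```

```text
(430, 245) [ 0.6882 -0.2157  0.2413]
(400, 270) [ 0.6199 -0.2322  0.2006]
(360, 290) [ 0.5389 -0.2192  0.148 ]
(420, 255) [ 0.6629 -0.2272  0.2289]
(385, 275) [ 0.5922 -0.221   0.1819]
488 [ 0.61630499 -0.19975518  0.19490959] [-0.50367065  0.17460352  0.84606707] 32.213555672449246 yaw -19.119491612592018
```

View pics/crop.png

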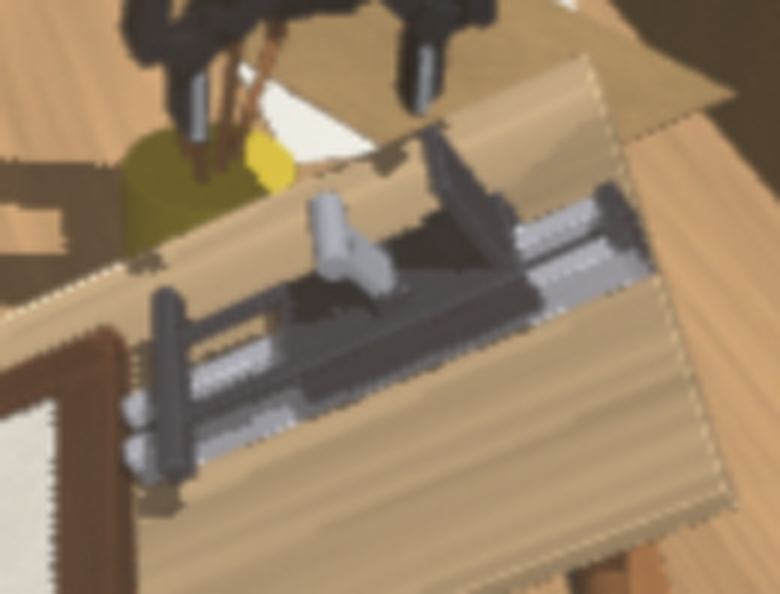

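The crop shows the light bar at side pixel ≈(374,213), plate from (392,194) to (405,219), lip bar at ≈(348,240), and the open gripper's fingers above. Next I'll convert to slope coordinates.

```bash
cat >> h.py <<'E'
from scipy.spatial.transform import Rotation as R
def slope(yaw,tilt=np.radians(32)):
    x=np.array([np.cos(yaw)*np.cos(tilt),np.sin(yaw)*np.cos(tilt),np.sin(tilt)]);y=np.array([-np.sin(yaw),np.cos(yaw),0]);return np.stack([x,y,np.cross(x,y)],1)
E
python3 - <<'E'
from h import *
z=np.load("s0.npz")
S=slope(np.radians(-19.1)); c=np.array([.6163,-.1998,.1949])
for k in "ba":
    P=z[k];L=(P-c)@S
    im=z["i"+k].astype(int)
    ok=(z["d"+k]>0)&(np.abs(L[...,0])<.3)&(np.abs(L[...,1]-.1)<.2)&(L[...,2]>-.05)&(L[...,2]<.12)
    sat=im.max(-1)-im.min(-1)
    g=ok&(sat<30)
    print(k,g.sum())
    # high points
    for lo,hi in [(.02,.05),(.05,.065),(.065,.08),(.08,.1),(.1,.12)]:
        m=g&(L[...,2]>=lo)&(L[...,2]<hi)
        if m.sum()>3:
            h,e=np.histogram(L[m][:,0],bins=np.arange(-.2,.25,.01));print(lo,hi,m.sum(),"y",np.percentile(L[m][:,1],[3,50,97]).round(4),[(round(e[i]*1000),int(h[i])) for i in range(len(h)) if h[i]])
P=z["b"];L=(P-c)@S
for v in range(204,220,3): print(v,[(u,*(L[v,u]*1000).round().astype(int),z["ib"][v,u].tolist()) for u in range(371,380,3)])
for v in range(195,217,4): print(v,[(u,*(L[v,u]*1000).round().astype(int)) for u in range(391,406,3)])
for v in range(226,258,5): print(v,[(u,*(L[v,u]*1000).round().astype(int)) for u in range(346,352,2)])
E
```

```text
b 4350
0.02 0.05 1536 y [0.0425 0.0838 0.1246] [(-200, 2), (-170, 10), (-160, 8), (-140, 3), (-130, 21), (-120, 20), (-110, 32), (-100, 165), (-90, 93), (-80, 59), (-70, 59), (-60, 47), (-50, 67), (-40, 90), (-30, 77), (-20, 72), (-10, 60), (0, 109), (10, 90), (20, 75), (30, 68), (40, 102), (50, 62), (60, 42), (70, 37), (80, 52), (90, 7)]
0.05 0.065 141 y [0.0773 0.0958 0.2042] [(-10, 37), (0, 2), (10, 10), (20, 31), (30, 17), (40, 44)]
0.065 0.08 180 y [0.0715 0.0954 0.2071] [(-20, 13), (-10, 60), (0, 8), (20, 15), (30, 27), (40, 51), (50, 3), (60, 3)]
0.08 0.1 186 y [0.0781 0.1973 0.2186] [(-60, 9), (-10, 7), (20, 3), (30, 11), (40, 85), (50, 30), (60, 30), (70, 11)]
0.1 0.12 140 y [0.1646 0.1873 0.2067] [(-60, 23), (-50, 20), (-40, 2), (20, 5), (30, 6), (40, 32), (60, 15), (70, 29), (80, 8)]
a 1774
0.02 0.05 558 y [0.0649 0.114  0.14  ] [(-200, 1), (-190, 3), (-180, 2), (-170, 4), (-160, 10), (-140, 2), (-110, 16), (-100, 91), (-90, 18), (-80, 22), (-70, 14), (-60, 10), (-50, 9), (-40, 3), (-20, 1), (-10, 5), (0, 29), (10, 32), (20, 32), (30, 33), (40, 91), (50, 40), (60, 20), (70
[... 3639 characters left out ...]
p.int64(95), np.int64(43)), (350, np.int64(-93), np.int64(100), np.int64(38))]
241 [(346, np.int64(-101), np.int64(83), np.int64(40)), (348, np.int64(-94), np.int64(77), np.int64(42)), (350, np.int64(-91), np.int64(79), np.int64(39))]
246 [(346, np.int64(-100), np.int64(65), np.int64(40)), (348, np.int64(-92), np.int64(58), np.int64(42)), (350, np.int64(-91), np.int64(64), np.int64(36))]
251 [(346, np.int64(-97), np.int64(44), np.int64(42)), (348, np.int64(-92), np.int64(42), np.int64(40)), (350, np.int64(-88), np.int64(43), np.int64(38))]
256 [(346, np.int64(-97), np.int64(30), np.int64(39)), (348, np.int64(-92), np.int64(28), np.int64(38)), (350, np.int64(-90), np.int64(31), np.int64(34))]
```

Run:
```python
from h import *
z=np.load("s0.npz")
S=slope(np.radians(-19.1)); c=np.array([.6163,-.1998,.1949])
def fit(Q):
    for _ in range(6):
        m=Q.mean(0);n=np.linalg.svd(Q-m,full_matrices=False)[2][2];n*=np.sign(n[2]);Q=Q[np.abs((Q-m)@n)<.004]
    return m,n,len(Q)
A=[]
for k in "ba":
    P=z[k];L=(P-c)@S;im=z["i"+k].astype(int);sat=im.max(-1)-im.min(-1)
    r=L[...,2]-(L[...,1])*.06
    m=(z["d"+k]>0)&(sat>35)&(im.max(-1)>150)&(L[...,0]>-.1)&(L[...,0]<.08)&(L[...,1]>-.03)&(L[...,1]<.23)&(np.abs(r)<.012)&(np.abs(L[...,1]-.095)>.03)
    A.append(P[m]); 
    m0,n,N=fit(P[m]);print(k,N,m0,n,np.degrees(np.arccos(n[2])),np.degrees(np.arctan2(-n[1],-n[0])))
m0,n,N=fit(np.vstack(A));yaw=np.arctan2(-n[1],-n[0]);print(np.degrees(yaw))
S=slope(yaw)
for k in "ba":
    L=(z[k]-m0)@S;im=z["i"+k].astype(int);sat=im.max(-1)-im.min(-1);g=(z["d"+k]>0)&(sat<25)
    def q(m):return m.sum(),*[np.percentile(L[m][:,i],[2,50,98]).round(4).tolist() for i in range(3)]
    X=L[...,0];Y=L[...,1];Z=L[...,2]
    for zz in [(.05,.09)]:
        m=g&(Z>zz[0])&(Z<zz[1])&(np.abs(Y)<.06)&(X>-.1)&(X<.15)
        h,e=np.histogram(X[m],bins=np.arange(-.1,.15,.004));print(k,[(round(e[i]*1000),int(h[i])) for i in range(len(h)) if h[i]])
        np.set_printoptions(suppress=True)
    lip=g&(Z>.015)&(Z<.04)&(X>-.16)&(X<-.06)&(np.abs(Y)<.12)&(im.max(-1)<120);print("lip",q(lip))
np.savez("fr.npz",S=S,m0=m0);print(m0)
```

```text
b 3113 [ 0.63080811 -0.13892511  0.19516159] [-0.5160014   0.11937442  0.84822892] 31.98044326973837 -13.025942462539412
a 1032 [ 0.66544289 -0.06059409  0.20552615] [-0.51517564  0.11989844  0.84865683] 31.93412149932817 -13.101404531187676
-12.98215611486054
b [(-12, 4), (-8, 22), (-4, 38), (0, 45), (28, 4), (32, 4), (36, 4), (40, 2), (44, 34), (48, 81)]
lip (np.int64(332), [-0.1137, -0.0896, -0.0612], [-0.0452, -0.0032, 0.0642], [0.016, 0.0342, 0.0392])
a [(-8, 3), (-4, 6), (0, 10), (4, 1), (40, 3), (44, 11), (48, 77), (52, 26)]
lip (np.int64(105), [-0.0987, -0.089, -0.0666], [-0.0408, 0.042, 0.0736], [0.0201, 0.0326, 0.0387])
[ 0.63943129 -0.11942267  0.1977421 ]
```

Run:
```python
from h import *
z=np.load("s0.npz");f=np.load("fr.npz");S=f["S"];m0=f["m0"]
for k in "ba":
    L=(z[k]-m0)@S*1000;im=z["i"+k].astype(int);sat=im.max(-1)-im.min(-1);g=(z["d"+k]>0)&(sat<25);X,Y,Z=L[...,0],L[...,1],L[...,2]
    pl=lambda m:[np.percentile(L[m][:,i],[3,50,97]).round(1).tolist() for i in range(3)] if m.sum() else 0
    B=g&(X>-20)&(X<10)&(Z>58)&(Z<80)&(abs(Y)<50);print(k,"bar",B.sum(),pl(B))
    Q=g&(X>30)&(X<65)&(Z>50)&(Z<85)&(abs(Y)<50);print("plate",Q.sum(),pl(Q))
    C=g&(X>-20)&(X<40)&(Z>30)&(Z<50)&(abs(Y)<50);print("carr",C.sum(),pl(C))
    l=g&(X>-120)&(X<-75)&(Z>22)&(Z<45)&(abs(Y)<90)&(im.max(-1)<130);print("lip",l.sum(),pl(l))
g=m0+S@np.array([.019,.003,.064]);print("grip~",g)
s=status.sense();T=R.from_quat(s["tool_rot"]);D=R.from_matrix(np.stack([S[:,1],S[:,0],-S[:,2]],1))
print("turn",((T.inv()*D).as_rotvec()/(np.pi/4)).round(3))
for off in(.10,0.0):
    tcp=g+S@np.array([.004,0,.003+off+.003]);print(off,tcp,(T.inv().apply(tcp-s["tcp_pos"])/.1).round(3))
```

```text
b bar 86 [[-8.7, -1.8, 3.0], [-8.5, 5.6, 32.7], [62.7, 71.4, 74.8]]
plate 128 [[33.6, 49.4, 51.6], [-8.1, 6.3, 32.0], [50.8, 68.9, 82.6]]
carr 373 [[-17.5, 11.0, 37.5], [-16.0, 3.7, 32.6], [31.1, 34.4, 47.4]]
lip 244 [[-99.1, -90.3, -76.7], [-45.0, 2.2, 65.2], [27.7, 36.2, 39.5]]
a bar 20 [[-5.0, 1.2, 4.2], [-6.1, 2.4, 12.7], [64.9, 72.0, 74.1]]
plate 117 [[44.9, 50.8, 53.2], [-0.8, 20.3, 36.0], [51.2, 67.1, 82.1]]
carr 64 [[2.7, 20.0, 38.5], [-2.3, 19.7, 43.9], [31.6, 34.5, 40.4]]
lip 106 [[-96.0, -89.3, -80.3], [-33.5, 39.0, 73.0], [25.4, 33.6, 38.7]]
grip~ [ 0.62275833 -0.1125002   0.26208565]
turn [-0.711 -0.081  0.281]
0.1 [ 0.57132811 -0.10064346  0.35409842] [-1.007 -0.533 -1.016]
0.0 [ 0.62296557 -0.11254797  0.26929361] [-1.127 -0.015 -0.169]
```

Request:
{"api": "move_arm", "payload": {"plan": [[[0,0,0,0,0,-0.5,0],[-0.1,0,0.04,-0.2,-0.1,-1.0,0],[-0.25,-0.03,0.1,-0.4,-0.2,-1.0,0],[-0.4,-0.05,0.16,-0.6,-0.35,-1.0,0],[-0.55,-0.06,0.22,-0.8,-0.5,-1.0,0],[-0.7,-0.08,0.28,-0.92,-0.53,-1.0,0],[-0.71,-0.08,0.28,-0.92,-0.53,-1.0,0],[-0.71,-0.08,0.28,-0.92,-0.53,-1.0,0]]], "force": 20}}

```text
t: 1.1
tcp_pos: [0.5726, -0.092, 0.3537]
tool_rot: [0.752, 0.599, 0.172, 0.216]
force: [1.0, 0.6, -0.5]
finger_gap: 1.001
```

```bash
cat >> h.py <<'E'
def err(off,gx=.0205,gy=.012,gz=.064,cx=.004):
    f=np.load("fr.npz");S=f["S"];m0=f["m0"]
    s=status.sense();T=R.from_quat(s["tool_rot"]);D=R.from_matrix(np.stack([S[:,1],S[:,0],-S[:,2]],1))
    tcp=m0+S@np.array([gx+cx,gy,gz+.006+off])
    print("t",round(s["t"],2),"turn",((T.inv()*D).as_rotvec()/(np.pi/4)).round(3),"shift",(T.inv().apply(tcp-s["tcp_pos"])/.1).round(3),"gap",round(s["finger_gap"],3),"Fslope",(S.T@s["force"]).round(1))
    print("tcp slope mm",((s["tcp_pos"]-m0)@S*1000).round(1))
E
python3 - <<'E'
from h import *
err(.06);err(0)
save(snapshot("wrist"),"w1");save(snapshot("side"),"s1")
E
```

```text
t 1.1 turn [ 0.001 -0.001  0.001] shift [0.002 0.022 0.4  ] gap 1.001 Fslope [ 0.5  0.8 -0.8]
tcp slope mm [ 22.2  11.7 170. ]
t 1.1 turn [ 0.001 -0.001  0.001] shift [0.002 0.022 1.   ] gap 1.001 Fslope [ 0.5  0.8 -0.8]
tcp slope mm [ 22.2  11.7 170. ]
```

View pics/w1.png

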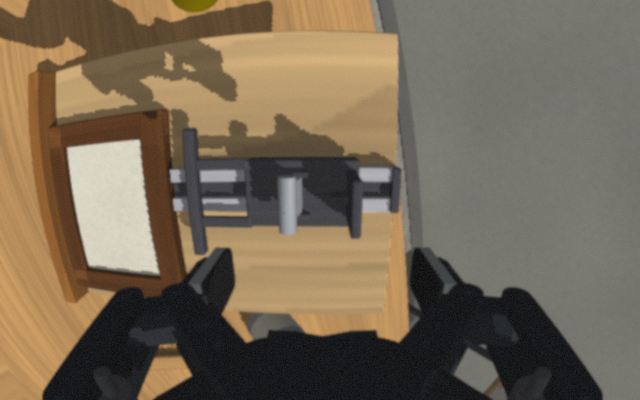

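Wrist view: bar at (288,205), plate at (355,208), fingers symmetric about col ≈322, so well centred. I'll confirm the position with wrist depth at this pose.

Run:
```python
from h import *
w=snapshot("wrist");K=w["mtx"];d=w["depth"];f=np.load("fr.npz");S=f["S"];m0=f["m0"]
v,u=np.mgrid[:400,:640].astype(float);a=(u-K[0,2])/K[0,0];b=(v-K[1,2])/K[1,1];r=np.hypot(a,b)+1e-9;t=np.tan(r)/r
P=np.stack([a*t*d,-b*t*d,-d,np.ones_like(d)],-1)@w["T"].T;L=(P[...,:3]-m0)@S*1000
for n,y0,y1,x0,x1,zl in [("bar",170,240,275,305,60),("plate",175,242,340,366,60),("plateTop",175,242,340,366,76),("carr",165,222,310,340,20),("lip",130,255,180,208,22)]:
    Q=L[y0:y1,x0:x1].reshape(-1,3);Q=Q[Q[:,2]>zl];print(n,len(Q),[np.percentile(Q[:,i],[2,50,98]).round(1).tolist() for i in range(3)] if len(Q) else 0)
```

```text
bar 1085 [[-11.6, -4.2, 2.1], [-7.2, 15.7, 35.4], [66.1, 72.1, 74.3]]
plate 827 [[41.5, 44.8, 49.7], [-6.8, 16.1, 35.3], [62.6, 80.8, 82.6]]
plateTop 691 [[41.5, 45.4, 49.7], [-7.0, 15.1, 34.8], [76.6, 81.1, 82.6]]
carr 1710 [[12.1, 24.1, 36.6], [-10.5, 15.8, 38.2], [32.0, 33.5, 54.7]]
lip 2077 [[-100.9, -92.5, -80.3], [-41.7, 19.3, 70.6], [27.4, 36.6, 38.6]]
```

Request:
{"api": "move_arm", "payload": {"plan": [[[0,0,0,0.02,0.01,0.2,0],[0,0,0,0.02,0.01,0.4,0],[0,0,0,0.02,0.01,0.55,0],[0,0,0,0.02,0.01,0.7,0],[0,0,0,0.02,0.01,0.8,0],[0,0,0,0.02,0.01,0.9,0],[0,0,0,0.02,0.01,1.0,0],[0,0,0,0.02,0.01,1.0,0]]]}}

```text
t: 2.25
tcp_pos: [0.625, -0.1021, 0.2683]
tool_rot: [0.752, 0.599, 0.172, 0.216]
force: [-0.4, 0.4, -1.1]
finger_gap: 0.997
```

Run:
```python
from h import *
err(-.004,.019,.014)
a=snapshot("side")["img"][160:270,310:450];b=snapshot("wrist")["img"][100:400,120:520]
a=cv2.resize(a,(520,408),interpolation=cv2.INTER_CUBIC)
cv2.imwrite("pics/c2.png",np.vstack([a,cv2.resize(b,(520,390))])[:600,:,::-1]) if 0 else cv2.imwrite("pics/c2.png",np.hstack([cv2.resize(a,(400,315)),cv2.resize(b,(400,315))])[...,::-1])
```

```text
t 2.25 turn [ 0.    -0.001  0.   ] shift [0.004 0.008 0.034] gap 0.997 Fslope [-1.   0.3 -0.7]
tcp slope mm [22.2 13.6 69.4]
```

View pics/c2.png

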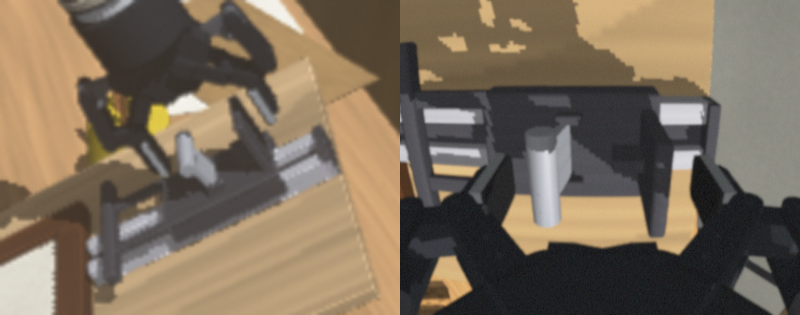

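The side view shows the fingers straddling bar and plate with clearance on both sides. I'll lower 4 mm, nudge 2 mm uphill, and squeeze.

Request:
{"api": "move_arm", "payload": {"plan": [[[0,0,0,0,0.02,0.04,0],[0,0,0,0,0.02,0.04,0.1],[0,0,0,0,0.02,0.04,0.2],[0,0,0,0,0.02,0.04,0.3],[0,0,0,0,0.02,0.04,0.4],[0,0,0,0,0.02,0.04,0.5],[0,0,0,0,0.02,0.04,0.5],[0,0,0,0,0.02,0.04,0.5]]], "force": 25}}

```text
t: 3.35
tcp_pos: [0.6284, -0.1025, 0.2679]
tool_rot: [0.752, 0.599, 0.173, 0.216]
force: [-5.0, 1.4, 5.4]
finger_gap: 0.576
```

Run:
```python
from h import *
err(-.004,.019,.014)
a=snapshot("side")["img"][160:270,310:450];b=snapshot("wrist")["img"][100:400,120:520]
cv2.imwrite("pics/c3.png",np.hstack([cv2.resize(a,(400,315)),cv2.resize(b,(400,315))])[...,::-1])
```

```text
t 3.35 turn [ 0.003 -0.001  0.001] shift [-0.    -0.019  0.012] gap 0.576 Fslope [-1.6  0.3  7.4]
tcp slope mm [24.8 14.  67.2]
```

View pics/c3.png

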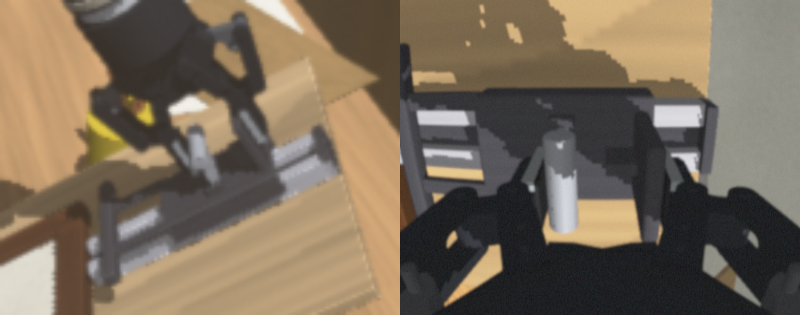

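Squeezed home (gap 49 mm), holder in place. Slide 25 mm down while squeezed, then check.

Request:
{"api": "move_arm", "payload": {"plan": [[[0,0,0,0,-0.03,0,0.5],[0,0,0,0,-0.07,0,0.5],[0,0,0,0,-0.11,0,0.5],[0,0,0,0,-0.15,0,0.5],[0,0,0,0,-0.19,0,0.5],[0,0,0,0,-0.23,0,0.5],[0,0,0,0,-0.25,0,0.5],[0,0,0,0,-0.25,0,0.5]]]}}

```text
t: 4.45
tcp_pos: [0.6083, -0.0978, 0.255]
tool_rot: [0.752, 0.598, 0.173, 0.217]
force: [-3.6, 2.6, 7.8]
finger_gap: 0.578
```

Run:
```python
from h import *
err(-.004,.019,.014)
```

```text
t 4.45 turn [ 0.005 -0.001  0.001] shift [-0.001  0.225  0.012] gap 0.578 Fslope [0.6 1.7 8.8]
tcp slope mm [ 0.5 14.1 67.2]
```

Slid 24 mm smoothly. Now release the tab so the pawl rides the rail, and bring the uphill finger up to the plate.

Request:
{"api": "move_arm", "payload": {"plan": [[[0,0,0,0,0,0,0.18],[0,0,0,0,0,0,0.18],[0,0,0,0,0,0,0.18],[0,0,0,0,0,0,0.18],[0,0,0,0,-0.02,0,0.18],[0,0,0,0,-0.04,0,0.18],[0,0,0,0,-0.06,0,0.18],[0,0,0,0,-0.06,0,0.18]]]}}

```text
t: 5.45
tcp_pos: [0.6029, -0.0969, 0.2501]
tool_rot: [0.752, 0.599, 0.172, 0.216]
force: [0.5, 0.0, -0.0]
finger_gap: 0.82
```

Run:
```python
from h import *
err(-.004,.019,.014)
a=snapshot("side")["img"][160:270,310:450];b=snapshot("wrist")["img"][100:400,120:520]
cv2.imwrite("pics/c4.png",np.hstack([cv2.resize(a,(400,315)),cv2.resize(b,(400,315))])[...,::-1])
```

```text
t 5.45 turn [ 0.001 -0.001  0.001] shift [ 0.003  0.297 -0.   ] gap 0.82 Fslope [ 0.4  0.2 -0.3]
tcp slope mm [-6.7 13.7 66. ]
```

View pics/c4.png

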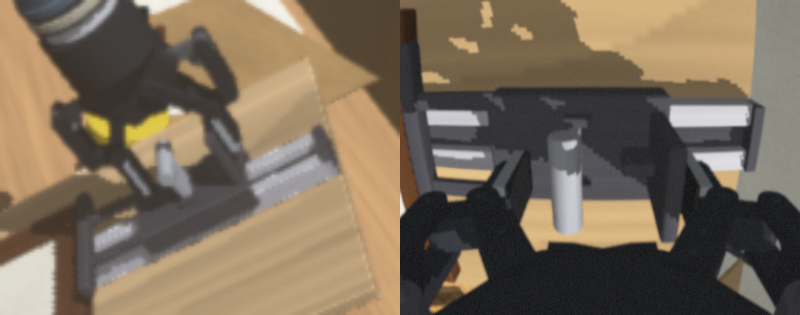

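Tab partly released (pawl riding), finger close to the plate, holder ≈24 mm down. Push gently on the plate.

Request:
{"api": "move_arm", "payload": {"plan": [[[0,0,0,0,-0.02,0,0.18],[0,0,0,0,-0.04,0,0.18],[0,0,0,0,-0.06,0,0.18],[0,0,0,0,-0.08,0,0.18],[0,0,0,0,-0.1,0,0.18],[0,0,0,0,-0.12,0,0.18],[0,0,0,0,-0.14,0,0.18],[0,0,0,0,-0.15,0,0.18]]]}}

```text
t: 6.55
tcp_pos: [0.5936, -0.0952, 0.2444]
tool_rot: [0.751, 0.598, 0.174, 0.219]
force: [7.0, 0.7, -0.9]
finger_gap: 0.824
```

```bash
cat >> h.py <<'E'
def wr():
    w=snapshot("wrist");K=w["mtx"];d=w["depth"];f=np.load("fr.npz");S=f["S"];m0=f["m0"]
    v,u=np.mgrid[:400,:640].astype(float);a=(u-K[0,2])/K[0,0];b=(v-K[1,2])/K[1,1];r=np.hypot(a,b)+1e-9;t=np.tan(r)/r
    P=np.stack([a*t*d,-b*t*d,-d,np.ones_like(d)],-1)@w["T"].T;L=(P[...,:3]-m0)@S*1000;X,Y,Z=np.moveaxis(L,-1,0)
    q=lambda m:(int(m.sum()),np.percentile(X[m],[2,50,98]).round(1).tolist() if m.any() else 0)
    print("bar+plate",np.histogram(X[(d>0)&(Z>64)&(Z<83)&(Y>16)&(Y<34)],bins=np.arange(-90,60,5))[0].tolist())
    print("lip",q((d>0)&(Z>30)&(Z<42)&(Y>40)&(Y<70)&(X<-70)&(X>-190)))
    bright=w["img"].max(-1)>140
    print("bar",q((d>0)&(Z>64)&(Z<78)&(Y>16)&(Y<32)&bright))
E
python3 - <<'E'
from h import *
err(-.004,.019,.014);wr()
E
```

```text
t 6.55 turn [0.011 0.001 0.001] shift [0.007 0.408 0.005] gap 0.824 Fslope [ 5.1  2.2 -4.3]
tcp slope mm [-17.8  13.3  66.1]
bar+plate [0, 0, 0, 0, 97, 82, 229, 253, 0, 0, 368, 492, 430, 0, 0, 0, 0, 0, 0, 581, 485, 192, 128, 167, 0, 0, 0, 0, 0]
lip (1905, [-134.1, -123.6, -72.6])
bar (308, [-36.2, -31.2, -26.1])
```

Request:
{"api": "move_arm", "payload": {"plan": [[[0,0,0,0,-0.01,0,0.18],[0,0,0,0,-0.02,0,0.18],[0,0,0,0,-0.03,0,0.18],[0,0,0,0,-0.04,0,0.18],[0,0,0,0,-0.05,0,0.18],[0,0,0,0,-0.06,0,0.18],[0,0,0,0,-0.07,0,0.18],[0,0,0,0,-0.08,0,0.18]]]}}

```text
t: 7.6
tcp_pos: [0.5847, -0.0928, 0.2385]
tool_rot: [0.752, 0.599, 0.173, 0.217]
force: [3.7, 2.0, 0.8]
finger_gap: 0.824
```

Run:
```python
from h import *
err(-.004,.019,.014);wr()
```

```text
t 7.6 turn [ 0.004 -0.001  0.001] shift [0.003 0.517 0.002] gap 0.824 Fslope [ 3.2  2.7 -1. ]
tcp slope mm [-28.7  13.6  66. ]
bar+plate [0, 0, 131, 91, 234, 215, 66, 413, 496, 259, 0, 0, 0, 0, 0, 0, 0, 668, 467, 165, 99, 156, 0, 0, 0, 0, 0, 0, 0]
lip (2017, [-144.7, -134.1, -72.9])
bar (436, [-53.1, -48.1, -43.0])
```

Lip is 43.8 mm down and the bar is back at its rest offset, so it seems latched. Confirm with a light push.

Request:
{"api": "move_arm", "payload": {"plan": [[[0,0,0,0,-0.01,0,0.18],[0,0,0,0,-0.02,0,0.18],[0,0,0,0,-0.03,0,0.18],[0,0,0,0,-0.04,0,0.18],[0,0,0,0,-0.05,0,0.18],[0,0,0,0,-0.06,0,0.18],[0,0,0,0,-0.06,0,0.18],[0,0,0,0,-0.06,0,0.18]]]}}

```text
t: 8.65
tcp_pos: [0.5844, -0.0934, 0.2384]
tool_rot: [0.75, 0.598, 0.175, 0.222]
force: [13.9, 1.8, 2.0]
finger_gap: 0.822
```

Run:
```python
from h import *
err(-.004,.019,.014);wr()
```

```text
t 8.65 turn [0.018 0.002 0.002] shift [0.009 0.519 0.007] gap 0.822 Fslope [12.2  4.9 -5.3]
tcp slope mm [-28.9  13.   66. ]
bar+plate [0, 0, 139, 94, 286, 128, 80, 429, 510, 233, 0, 0, 0, 0, 0, 0, 0, 689, 467, 144, 90, 156, 0, 0, 0, 0, 0, 0, 0]
lip (2068, [-144.9, -134.2, -72.8])
bar (394, [-53.2, -48.0, -43.1])
```

Stopped dead at 44 mm (12 N, no movement): latched. Back off, open, and lift away.

Request:
{"api": "move_arm", "payload": {"plan": [[[0,0,0,0,0.04,0,0.15],[0,0,0,0,0.08,0,0.05],[0,0,0,0,0.1,0,0],[0,0,0,0,0.1,-0.02,0],[0,0,0,0,0.1,-0.25,0],[0,0,0,0,0.1,-0.5,0],[0,0,0,0,0.1,-0.75,0],[0,0,0,0,0.1,-1.0,0]]]}}

```text
t: 9.7
tcp_pos: [0.5345, -0.0812, 0.3252]
tool_rot: [0.752, 0.599, 0.172, 0.215]
force: [0.7, -0.6, 0.5]
finger_gap: 1.0
```

Run:
```python
from h import *
err(-.004,.019,.014);wr()
a=snapshot("side")["img"][120:400,250:450];b=snapshot("wrist")["img"]
cv2.imwrite("pics/c5.png",np.hstack([cv2.resize(a,(300,420)),cv2.resize(b,(500,420))])[...,::-1])
```

```text
t 9.7 turn [ 0.    -0.001  0.001] shift [0.002 0.494 1.008] gap 1.0 Fslope [ 1.  -0.4 -0.1]
tcp slope mm [-26.4  13.7 166.8]
bar+plate [0, 0, 0, 0, 0, 0, 41, 162, 174, 98, 0, 0, 0, 0, 0, 0, 0, 178, 169, 10, 0, 0, 0, 0, 0, 0, 0, 0, 0]
lip (886, [-145.1, -134.5, -73.3])
bar (248, [-50.9, -46.8, -43.2])
```

View pics/c5.png

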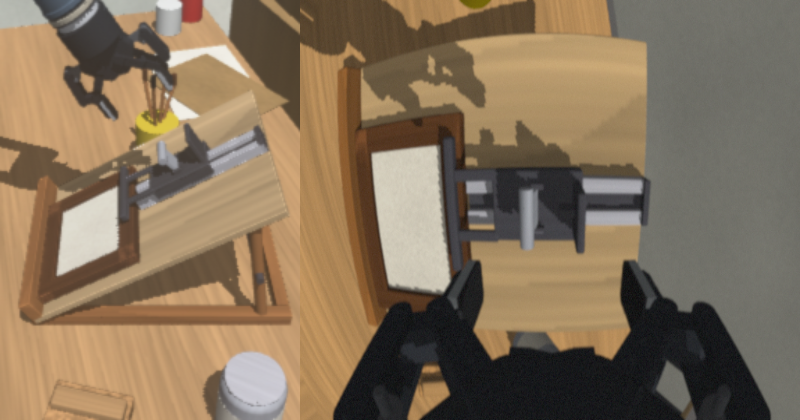

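The lip lies over the picture's upper edge (wrist ≈(450,205)), the tab is upright (527,215), and the gripper is clear. Handing in.

```bash
python3 -c "
from h import *
print(manip.sign_off())"
```

```text
the job is handed in; nothing more can be done
None
```

The holder is latched in the next notch, about 44 mm down the rail, with its lip over the picture's upper edge. The job was handed in at about 9.8 s; no verdict is reported.

**What I did:** I squeezed the tab fully home with the holder still in its first notch. Then I slid the holder 24 mm down, let the tab go so the pawl rode on the rail, and pushed on the plate until the pawl dropped in.

**Last checks:**
- **Latch:** A further push of about 12 N did not move the holder.
- **Tab:** The bar was back at its rest position to within about 2 mm. The near view agreed to about 0.5 mm. The final, more distant view read 1.7 to 2 mm off, which I put down to the coarser image.
- **Surroundings:** The gripper was open, about 100 mm clear and reading roughly zero force. In the last pictures the picture, pot, can and block looked unmoved; I judged that by eye and did not measure it.

No check failed.

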